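# Bench block out from the back of the organiser and into its base

### The job

Set the bench up for flattening: the steel bench block lies at the back of the wooden organiser, behind the printed can and the dropper bottle, so stand those two on the metal tray first, and put the jar that was left in the blue base on the organiser's free round felt pad. Lay the block in the recess of the blue base, fully down, and then put the can and the bottle back, each in the middle of the felt pad it came from. Keep can, bottle and jar upright all the time.

Things in the scene. Friction and masses are not known exactly. Their poses are not given: they have to be found in the camera images.
- organiser: Wooden tray 170 (x, +x = back) x 248 mm (y), fixed; origin: underside centre. Floor at z 10, rails to z 26, back to z 38 mm. Partition at y 35 parts wide bay (y -118..32) and narrow bay (38..118), x -79..79. Flush green felt: round 62 mm pads at (-40.5,-81), (-40.5,-5) under can and bottle (either way), oblong (23,-43) under the block, free round pad for the jar (-35,78). Green cake fixed
- base: Blue urethane base for the block, fixed, 119 x 104 mm (x, y), 20 mm high, origin at the centre of its underside. Recess 87 (x) x 72 mm (y), its floor at z = 12 mm; each long side (y) has a 44 mm wide finger notch in the middle, level with the recess floor. The jar stands in the recess at the start. Base and tray may swap places.
- tray: Shallow light grey metal tray, fixed, 200 (x) x 130 mm (y), rim 16 mm high and 3 mm thick, floor top at z = 8 mm; origin at the centre of its underside. The side area: can and bottle fit on it next to each other along x. Tray and base may swap places.
- can: Printed food can with gold top, closed: upright cylinder, diameter 57 mm, height 72 mm, 0.13 to 0.25 kg. Stands on one of the two front felt pads of the organiser's wide bay, a few mm in front of the block. Origin at the centre of its underside, z up. (A fixed bench lamp overhangs the right end of the bench, near x 0.4, y -0.5 m: keep the arm clear of it.)
- bottle: Brown dropper bottle with label and black rubber bulb, upright, 102 mm high: body diameter 32 mm up to 70 mm, black cap 24 mm from there to 77 mm, bulb 13 mm above; 0.06 to 0.1 kg. Stands on the other front felt pad of the wide bay. Origin at the centre of its underside, z up.
- block: Dark steel slab, 75 (its x) x 60 (its y) x 18 mm, 0.5 to 0.8 kg, flat at the back of the organiser's wide bay, long side along the organiser's width; the can stands 3 to 10 mm in front of it, 25 mm are free behind it. Grasp across the 60 mm. Either way round is the same. Origin at the centre of its underside.
- jar: Round jar, black body (44 mm diameter) and cream-white lid (48 mm diameter, from 32 mm up, shut and fixed), 45 mm high, 0.08 to 0.15 kg. Stands in the recess of the blue base at the start. Origin at the centre of its underside, z up.

How it is judged:
By the outcome, as a careful person would: the job done as asked, in the order asked, and still so for the second after the job is handed in, with the robot touching nothing.
It also fails if it takes over 131 s, if anything falls off the work surface, if the arm or the gripper's body presses on something with over 40 N, if the wrist force passes 120 N, or if a joint passes its speed limit or range.

### The arm

A 6-joint arm with a two-finger parallel gripper is mounted at the origin on a cart in front of the work surface, level with it; the furniture and walls round the work are solid. World frame = base frame: x ahead of the robot, y to its left, z up, the work surface at z = 0. Lengths are in m, angles in rad, forces in N, time in s.
With the tool pointing down it reaches from about 0.425 to 0.95 m from the base axis. Payload 3.5 kg.
Tool frame: the origin (TCP) lies at the very end of the fingers, on their centre line; the grasp point (between the pads) lies ctrl.pinch_z behind it (ctrl.pinch_z is the distance from the TCP to the grasp point, in m); z points along the fingers, y is the line along which they close (so a half turn about z gives the same grasp; the last joint's range is limited). The gripper opens to 85 mm and grips with 20 to 120 N. Pads are 22 mm wide; open, the fingers measure 114 mm over their backs; the gripper's body (76 mm by 85 mm) begins 54 mm behind the grasp point. The pads swing forward as they close: fully open they stand 13 mm farther back than shut.
Start: joints at [1.146, 0.286, 1.577, -0, 1.279, -0.15], TCP at [0.183, 0.65, 0.231] pointing down, gripper open.
Joint ranges: [-2.77, 2.77], [-0.9, 2.22], [0.21, 2.48], [-1.53, 4.67], [0.24, 2.81], [-2.84, 2.84]. Speed limits (rad/s): [2.79, 2.79, 3.14, 3.14, 3.14, 3.14].

### API

Orientations are given as a unit quaternion [x, y, z, w].
In Python, from plant import ctrl gives the robot as it stands.
- The arm moves only by the shell command python3 -m inch 'ROWS' [FORCE]. ROWS is a JSON list of rows, 1 to 10 of them, each of 7 numbers: dx, dy, dz in m, then a rotation vector rx, ry, rz in rad, then the opening from 0.0 (shut) to 1.0 (fully open); each row is the pose to reach, as a shift and turn from the pose commanded when the command began, along the tool's axes at that moment; what a row does not reach only later rows make up. A row lasts 1/8 s, in which the tool goes at most 0.0625 m and 0.188 rad, less where a joint would pass 70% of its speed; a pose out of reach is approached as far as the arm can. The fingers move at their own pace and stop on an object; FORCE is the grip in N (left out, the last holds). Time passes only in rows, so rows that do not move let the fingers close. It prints the time, the measured TCP pose, the force, the opening and the grip force at its end.
- ctrl.get_state(): the state, without advancing time (a new reading comes with each control period).
- ctrl.read_camera(name): name is "side" or "top" or "wrist"; returns a dict with "pixels" (400x640x3 uint8, red, green, blue), "camera_matrix" (3x3 intrinsics, pixels), "xyz" and "orientation" of the camera in the world. Camera axes: x right, y down, z forward; pixel columns grow to the right and rows downward; lengths in m; the calibration is good to about 2 mm. A picture is of the moment at which its call begins. There is no depth.
- ctrl.sign_off(): hands the job in; it is judged then, once.
Trained networks look in the newest picture that a camera, given by its name, has taken for a name from the list of things; names that differ only in an ending like _2 or _b are one class to them, and where a whole thing is asked for, a point or a joint stands for the part that bears it (a point fixed in the world has none). Each returns a list of dicts, best first, with "conf" (0 to 1); they miss things now and then, are a little off and sometimes report something else, mostly with a low value. They report only what shows in the picture. A call takes as long as a camera call.
- ctrl.recognise(camera, thing): "position" ([x, y, z] in m, in world coordinates, good to about 4 mm: the middle of the surface that is visible of it).
- ctrl.masks_of(camera, thing): "region" (400x640 bool, what is visible of it).
- ctrl.mark_of(camera, thing): "position" ([x, y, z] in m, in world coordinates, good to about 4 mm: a listed point, or the origin of a listed thing).
The state is a dict: "time": time; "qpos": joint angles; "dq": joint speeds; "joint_efforts": joint torques, N m; "eef_pos": TCP position; "tcp_rot": TCP orientation; "contact_force": force on the tool from outside, world axes, zero at the start; "wrist_torque": the same for the moment, N m; "opening": opening from 0.0 (shut) to 1.0 (fully open); "finger_force": force on a finger pad.
Only numpy, scipy, OpenCV 4.12 (cv2) and the standard library are available. Lean on these libraries where they do the work, as an engineer would, in place of code of your own. Each camera call takes 0.05 s, during which the arm holds its last target. There are 200 camera calls.

## Working session

There is one attempt and no reset: what is moved stays moved. The work goes in short steps, Python scripts to look and compute and a shell command to move; the robot and the scene stay as the last step left them, time stands still between calls to the robot, and variables do not carry over. Pictures are saved under pics/ and viewed, at most 14 in all, crops included, and the job is handed in when it is done.

```bash
ls; mkdir -p pics
python3 - <<'E'
from plant import ctrl
import cv2,numpy as np
s=ctrl.get_state();print(s, ctrl.pinch_z)
for c in ["top","side"]:
    r=ctrl.read_camera(c);cv2.imwrite(f"pics/{c}0.png",r["pixels"][:,:,::-1])
    print(c,r["xyz"],r["orientation"],r["camera_matrix"])
    for t in ["organiser","base","tray","can","bottle","block","jar"]:
        print(t,[(np.round(d["position"],3).tolist(),round(d["conf"],2)) for d in ctrl.mark_of(c,t)[:2]])
E
```

```text
pics
{'time': 0.0, 'qpos': array([ 1.14599228e+00,  2.87208402e-01,  1.57819599e+00,  4.52747585e-06,
        1.27855113e+00, -1.50006956e-01]), 'dq': array([ 5.47590615e-04,  5.66047246e-04,  2.60560576e-04,  1.66605930e-03,
       -5.44787973e-04, -4.58578908e-05]), 'joint_efforts': array([ 4.86522167e-04, -4.05977869e+01, -2.92628074e+01, -8.32409341e-05,
        5.81801301e-03,  6.33616295e-06]), 'eef_pos': array([0.18286503, 0.64907922, 0.22990838]), 'tcp_rot': array([ 1.36967197e-01,  9.90574879e-01, -1.13235890e-03, -3.36972988e-04]), 'contact_force': array([0.77623966, 0.32479048, 0.92409786]), 'wrist_torque': array([-0.01659163,  0.05410575, -0.02384825]), 'finger_force': 0.0, 'opening': 1.0046863958143526} 0.0187
top [0.31762455 0.06576892 1.1347342 ] [ 0.71479725 -0.69111752  0.07361249 -0.07747688] [[403.28702097   0.         317.51042908]
 [  0.         403.28702097 196.44595936]
 [  0.           0.           1.        ]]
organiser [([0.59, -0.123, 0.004], 0.97)]
base [([0.492, 0.37, -0.002], 0.55)]
tray [([0.517, 0.171, 0.001], 0.56), ([0.589, -0.124, 0.003], 0.32)]
can []
bottle [([0.547, -0.128, 0.007], 0.68), ([0.543, -0.201, 0.014], 0.16)]
block [([0.608, -0.163, 0.011], 0.77)]
jar [([0.484, 0.373, 0.013], 0.74)]
side [0.36254932 0.89524171 0.68884397] [-0.11477375  0.88863296 -0.44178531  0.04454419] [[445.68146509   0.         313.71338225]
 [  0.         445.68146509 204.01638748]
 [  0.           0.           1.        ]]
organiser [([0.586, -0.122, 0.001], 0.63)]
base [([0.49, 0.368, -0.001], 0.69)]
tray [([0.515, 0.17, 0.001], 0.68)]
can [([0.546, -0.202, 0.011], 0.64)]
bottle [([0.548, -0.132, 0.009], 0.69)]
block []
jar [([0.486, 0.371, 0.014], 0.82)]
```

View pics/top0.png

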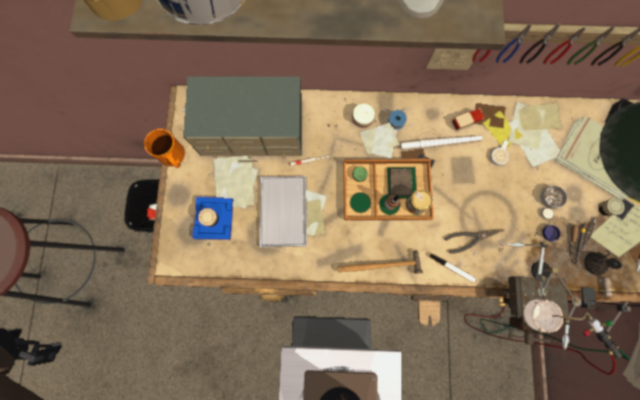

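View pics/side0.png

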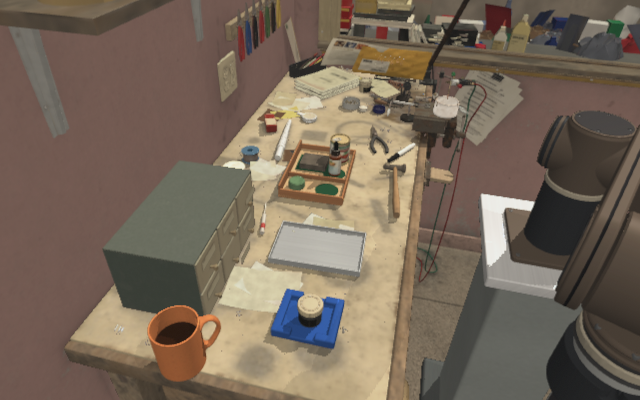

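Top view: organiser around (388,190), tray (282,210), blue base with the jar (213,218). The can (420,202) is on the outer (right) pad and the bottle (392,203) is next to it, which matches the side view. Next I'll get yaws and centres from the masks.

```bash
cat > h.py <<'E'
from plant import ctrl
import cv2,numpy as np
from scipy.spatial.transform import Rotation as R
def world(r,px,z):
    px=np.atleast_2d(px).astype(float)
    K=r["camera_matrix"];d=np.c_[(px[:,0]-K[0,2])/K[0,0],(px[:,1]-K[1,2])/K[1,1],np.ones(len(px))]
    d=d@R.from_quat(r["orientation"]).as_matrix().T
    o=np.array(r["xyz"]);return o+d*((z-o[2])/d[:,2])[:,None]
def pix(r,p):
    q=(np.atleast_2d(p)-r["xyz"])@R.from_quat(r["orientation"]).as_matrix()
    K=r["camera_matrix"];return np.c_[K[0,0]*q[:,0]/q[:,2]+K[0,2],K[1,1]*q[:,1]/q[:,2]+K[1,2]]
def rect(cam,thing,r,z):
    for d in ctrl.masks_of(cam,thing)[:1]:
        v,u=np.nonzero(d["region"]);w=world(r,np.c_[u,v],z)[:,:2]
        (c,s,a)=cv2.minAreaRect((w*1000).astype(np.float32));return np.round(c,1),np.round(s,1),round(a,2),round(d["conf"],2)
def tool(dworld):
    s=ctrl.get_state();return R.from_quat(s["tcp_rot"]).inv().apply(dworld)
E
python3 - <<'E'
from h import *
for c in ["top","side"]:
    r=ctrl.read_camera(c)
    for t,z in [("organiser",.026),("base",.02),("tray",.016),("block",.028)]:print(c,t,rect(c,t,r,z))
    for t in ["organiser","base","tray","can","bottle","jar"]:
        print(t,[(np.round(d["position"],4).tolist(),round(d["conf"],2)) for d in ctrl.mark_of(c,t)[:1]])
s=ctrl.get_state();print(R.from_quat(s["tcp_rot"]).as_matrix().round(3))
r=ctrl.read_camera("wrist");print(r["xyz"],r["orientation"],r["camera_matrix"])
E
```

```text
top organiser (array([ 587. , -120.4]), array([178.2, 249.8]), 3.57, 0.75)
top base (array([487.6, 366.9]), array([121.6, 107.4]), 1.92, 0.68)
top tray (array([517.4, 172.1]), array([201. , 135.6]), 2.26, 0.66)
top block (array([ 608.3, -157.5]), array([59.7, 77.3]), 89.75, 0.7)
organiser [([0.591, -0.1231, 0.0001], 0.7)]
base [([0.4878, 0.3691, -0.0014], 0.61)]
tray [([0.5138, 0.171, -0.0045], 0.6)]
can [([0.5473, -0.1997, 0.0121], 0.77)]
bottle [([0.5459, -0.1332, 0.0043], 0.67)]
jar [([0.4858, 0.371, 0.0161], 0.77)]
side organiser (array([ 586.4, -103.9]), array([178.2, 289.9]), 2.23, 0.9)
side base (array([488. , 378.4]), array([119.3, 113.8]), 0.52, 0.74)
side tray (array([516.7, 182. ]), array([200.2, 146.7]), 2.97, 0.97)
side block (array([ 606.3, -137.9]), array([87.6, 83. ]), 88.95, 0.81)
organiser [([0.5851, -0.12, 0.0014], 0.96)]
base []
tray [([0.5131, 0.1739, -0.0003], 0.69)]
can [([0.548, -0.2031, 0.013], 0.95)]
bottle [([0.5438, -0.1316, 0.0057], 0.88)]
jar [([0.4873, 0.3727, 0.0126], 0.81)]
[[-0.962  0.271  0.   ]
 [ 0.271  0.962 -0.   ]
 [-0.     0.    -1.   ]]
[0.1041399  0.67100679 0.37474205] [0.78680091 0.59599652 0.09658568 0.12807686] [[288.98352858   0.         317.2632349 ]
 [  0.         288.98352858 205.46571236]
 [  0.           0.           1.        ]]
```

```bash
R1='[-0.4,-0.25,0,0,0,1.24,1.0]'
python3 -m inch '[[-0.4,-0.25,0,0,0,1.24,1.0],[-0.4,-0.25,0,0,0,1.24,1.0],[-0.4,-0.25,0,0,0,1.24,1.0],[-0.4,-0.25,0,0,0,1.24,1.0],[-0.4,-0.25,0,0,0,1.24,1.0],[-0.4,-0.25,0,0,0,1.24,1.0],[-0.4,-0.25,0,0,0,1.24,1.0],[-0.4,-0.25,0,0,0,1.24,1.0],[-0.4,-0.25,0,0,0,1.24,1.0]]'
cat > look.py <<'E'
import sys
from h import *
r=ctrl.read_camera("wrist");cv2.imwrite(f"pics/{sys.argv[1]}.png",r["pixels"][:,:,::-1])
np.savez(f"pics/{sys.argv[1]}.npz",**r)
Z=dict(organiser=.026,base=.02,tray=.016,block=.028)
for t in sys.argv[2:]:
    print(t,[(np.round(d["position"],4).tolist(),round(d["conf"],2)) for d in ctrl.mark_of("wrist",t)[:1]],rect("wrist",t,r,Z[t]) if t in Z else "")
E
python3 look.py w1 base jar tray
python3 -m inch '[[-0.5,0.032,0,0,0,0,1],[-0.5,0.032,0,0,0,0,1],[-0.5,0.032,0,0,0,0,1],[-0.5,0.032,0,0,0,0,1],[-0.5,0.032,0,0,0,0,1],[-0.5,0.032,0,0,0,0,1],[-0.5,0.032,0,0,0,0,1],[-0.5,0.032,0,0,0,0,1],[-0.5,0.032,0,0,0,0,1]]'
python3 look.py w2 organiser can bottle block
```

```text
time: 3.08
eef_pos: [0.5018, 0.2986, 0.2314]
tcp_rot: [0.689, 0.725, 0.0, 0.0]
contact_force: [-0.8, -0.0, -0.2]
opening: 1.001
finger_force: 0.0
base [] (array([489.1, 367.9]), array([118.2, 103.2]), 0.63, 0.95)
jar [] 
tray [([0.5126, 0.1738, -0.0004], 0.7)] (array([516.6, 173.4]), array([202. , 137.8]), 3.0, 0.88)
time: 4.5
eef_pos: [0.5604, -0.1999, 0.2313]
tcp_rot: [0.688, 0.725, -0.0, 0.0]
contact_force: [0.0, 0.8, -0.2]
opening: 0.998
finger_force: 0.0
organiser [([0.5899, -0.1225, 0.0011], 0.58)] (array([ 588.3, -130.6]), array([175.8, 239.8]), 2.28, 0.85)
can [([0.5491, -0.2009, 0.0124], 0.8)] 
bottle [([0.5475, -0.1309, 0.0113], 0.87)] 
block [([0.6093, -0.1616, 0.01], 0.62)] (array([ 608.8, -159.2]), array([75.5, 60.3]), 1.25, 0.98)
```

View pics/w2.png

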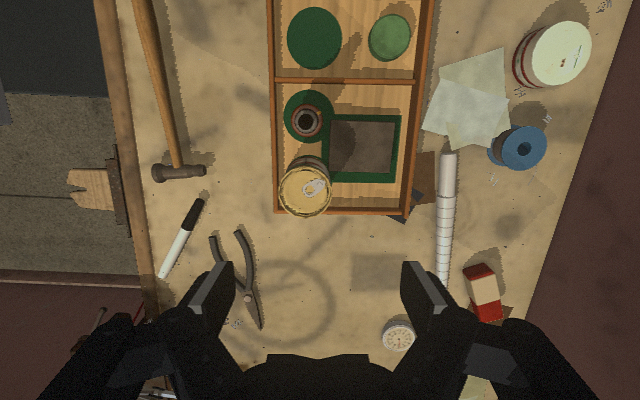

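View pics/w1.png

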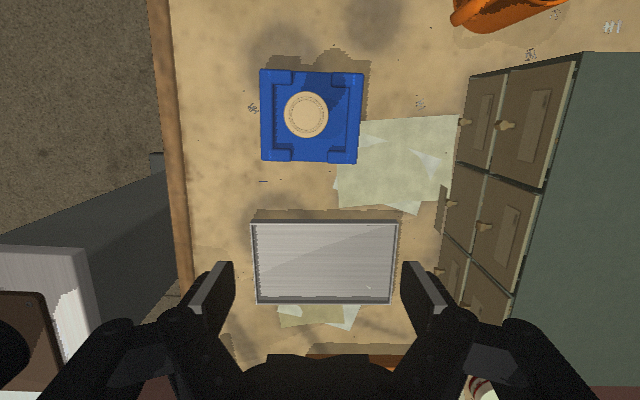

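w2: free jar pad (314,38), cake (389,37), bottle (306,121) on its pad, can top (305,190), block (362,148). w1: base (311,116) with the jar lid at (306,115), tray (323,262). I'll turn these into world points.

Run:
```python
from h import *
r=dict(np.load("pics/w2.npz"));hsv=cv2.cvtColor(r["pixels"],cv2.COLOR_RGB2HSV)
g=cv2.inRange(hsv,(50,80,20),(90,255,160))
n,l,s,c=cv2.connectedComponentsWithStats(g)
for i in range(1,n):
    if s[i,4]>150:
        v,u=np.nonzero(l==i);w=world(r,np.c_[u,v],.010);print(s[i],(w.min(0)+w.max(0))[:2]/2,w.max(0)-w.min(0))
pts=dict(can=((305,190),.082),bulb=((306,121),.112),cake=((389,37),.015))
for k,(p,z) in pts.items():print(k,world(r,p,z))
# inner organiser edges / partition
print("partition top", world(r,[(277,78),(413,83)],.026))
O=np.array([.588,-.1215]);
for yaw in (1.,2.3,3.5):
    a=np.radians(yaw);M=np.array([[np.cos(a),-np.sin(a)],[np.sin(a),np.cos(a)]])
    P=[(-40.5,-81),(-40.5,-5),(-35,78),(23,-43)];print(yaw,[(O+M@np.array(p)/1000).round(4).tolist() for p in P])
r=dict(np.load("pics/w1.npz"))
print("jar",world(r,(306,115),.057))
hsv=cv2.cvtColor(r["pixels"],cv2.COLOR_RGB2HSV);b=cv2.inRange(hsv,(105,150,40),(125,255,255))
v,u=np.nonzero(b);k=(u<400)&(v<200);print("base",cv2.minAreaRect((world(r,np.c_[u,v][k],.02)[:,:2]*1000).astype(np.float32)))
print("tray corners",world(r,[(251,222),(400,222),(396,302),(257,304)],.016)[:,:2])
```

```text
[ 287    7   54   62 2619] [ 0.54762999 -0.04550956] [5.97232107e-02 6.04815222e-02 1.11022302e-16]
[ 284   90  117   93 2231] [ 0.58738168 -0.15366322] [1.43167415e-01 1.09510563e-01 1.11022302e-16]
can [[ 0.54690712 -0.20084573  0.082     ]]
bulb [[ 0.54622514 -0.13006263  0.112     ]]
cake [[ 0.63023224 -0.04074255  0.015     ]]
partition top [[ 0.50923675 -0.08953863  0.026     ]
 [ 0.66058684 -0.08670321  0.026     ]]
1.0 [[0.5489, -0.2032], [0.5476, -0.1272], [0.5516, -0.0441], [0.6117, -0.1641]]
2.3 [[0.5508, -0.2041], [0.5477, -0.1281], [0.5499, -0.045], [0.6127, -0.1635]]
3.5 [[0.5525, -0.2048], [0.5479, -0.129], [0.5483, -0.0458], [0.6136, -0.163]]
jar [[0.48548697 0.37236666 0.057     ]]
base ((488.6536560058594, 367.9486389160156), (116.91635131835938, 102.50183868408203), 0.6058124899864197)
tray corners [[0.41614517 0.23140155]
 [0.61477869 0.24181489]
 [0.6270342  0.11549301]
 [0.4223575  0.10125265]]
```

```bash
python3 -m inch '[[-0.001,-0.0125,0.06,0,0,0,1],[-0.001,-0.0125,0.12,0,0,0,1],[-0.001,-0.0125,0.17,0,0,0,1],[-0.001,-0.0125,0.191,0,0,0,1],[-0.001,-0.0125,0.191,0,0,0,1]]' 40
python3 -m inch '[[0,0,0,0,0,0,0],[0,0,0,0,0,0,0],[0,0,0,0,0,0,0],[0,0,0,0,0,0,0],[0,0,0,0,0,0,0],[0,0,0,0,0,0,0]]' 40
python3 -m inch '[[0,0,-0.02,0,0,0,0],[0,0,-0.06,0,0,0,0],[0,0,-0.11,0,0,0,0],[0,0,-0.15,0,0,0,0],[0,0,-0.15,0,0,0,0]]'
python3 look.py w3 can
```

```text
time: 5.48
eef_pos: [0.5464, -0.1968, 0.0382]
tcp_rot: [0.687, 0.727, -0.001, -0.002]
contact_force: [0.1, 0.5, -0.2]
opening: 1.0
finger_force: 0.0
time: 6.22
eef_pos: [0.5485, -0.1993, 0.0427]
tcp_rot: [0.687, 0.727, -0.0, 0.001]
contact_force: [-3.2, 0.5, 5.8]
opening: 0.659
finger_force: 43.0
time: 6.85
eef_pos: [0.5505, -0.1999, 0.1964]
tcp_rot: [0.687, 0.727, 0.002, 0.006]
contact_force: [-0.1, 0.1, -1.5]
opening: 0.658
finger_force: 43.2
can [([0.5513, -0.2035, 0.1631], 0.91)]
```

View pics/w3.png

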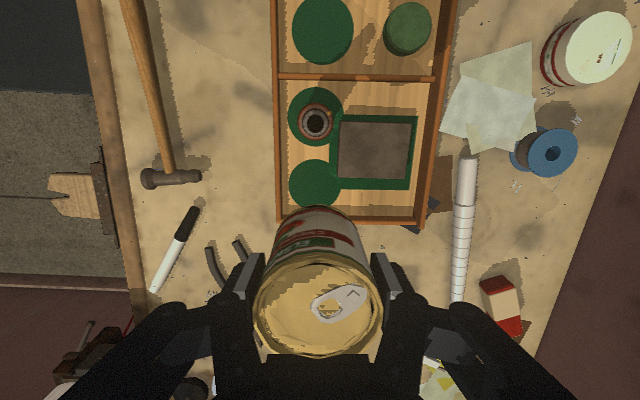

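w3: the can is held straight in the jaws, and both front pads (316,183) and (315,117) are visible with the block at (377,150). Next I'll carry the can to the tray.

```bash
python3 -m inch '[[0.06,-0.009,0,0,0,0,0],[0.12,-0.018,0,0,0,0,0],[0.18,-0.027,0,0,0,0,0],[0.24,-0.036,0,0,0,0,0],[0.3,-0.045,0,0,0,0,0],[0.35,-0.053,0,0,0,0,0],[0.375,-0.057,0,0,0,0,0],[0.375,-0.057,0,0,0,0,0],[0.375,-0.057,0,0,0,0,0],[0.375,-0.057,0,0,0,0,0]]'
python3 -m inch '[[0,0,0.06,0,0,0,0],[0,0,0.11,0,0,0,0],[0,0,0.13,0,0,0,0],[0,0,0.14,0,0,0,0],[0,0,0.14,0,0,0,0],[0,0,0.14,0,0,0,0]]'
python3 - <<'E'
from h import *
r=ctrl.read_camera("side");cv2.imwrite("pics/s1.png",r["pixels"][180:320,220:420,::-1].repeat(3,0).repeat(3,1))
for t in ["can","tray"]:print(t,ctrl.mark_of("side",t)[:1])
s=ctrl.get_state();print(s["eef_pos"],s["contact_force"])
E
```

```text
time: 8.2
eef_pos: [0.4698, 0.1716, 0.1896]
tcp_rot: [0.688, 0.726, -0.001, -0.0]
contact_force: [-0.1, 0.1, -2.1]
opening: 0.659
finger_force: 43.3
time: 8.95
eef_pos: [0.4712, 0.1726, 0.0517]
tcp_rot: [0.687, 0.726, 0.001, 0.001]
contact_force: [0.1, 0.1, -1.0]
opening: 0.661
finger_force: 43.5
can [{'position': [0.4696, 0.1682, 0.0203], 'conf': 0.69}]
tray [{'position': [0.5119, 0.1726, -0.0021], 'conf': 0.95}]
[0.47082262 0.17274125 0.05155453] [-0.22672383  1.26418424 -1.85678111]
```

View pics/s1.png

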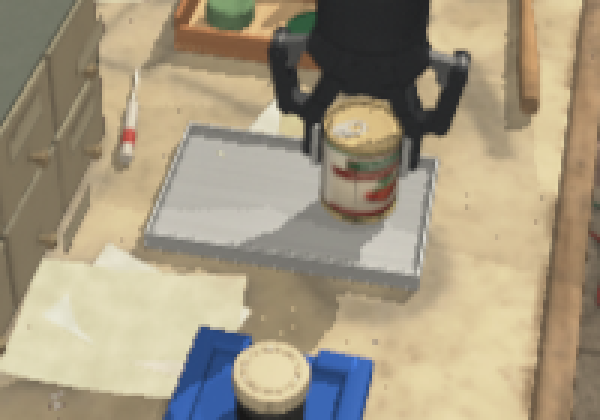

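The can is held upright over the front half of the tray, bottom about 10 mm above the floor. Now a slow set-down.

```bash
python3 -m inch '[[0,0,0.003,0,0,0,0],[0,0,0.006,0,0,0,0],[0,0,0.008,0,0,0,0],[0,0,0.009,0,0,0,0],[0,0,0.0095,0,0,0,0],[0,0,0.0095,0,0,0,0]]'
python3 -m inch '[[0,0,0.0005,0,0,0,0],[0,0,0.001,0,0,0,0],[0,0,0.0015,0,0,0,0],[0,0,0.002,0,0,0,0],[0,0,0.002,0,0,0,0]]'
```

```text
time: 9.85
eef_pos: [0.47, 0.1726, 0.0409]
tcp_rot: [0.687, 0.727, 0.0, 0.0]
contact_force: [1.3, -0.7, -1.8]
opening: 0.658
finger_force: 43.5
time: 10.48
eef_pos: [0.4701, 0.1726, 0.0407]
tcp_rot: [0.687, 0.727, -0.0, -0.0]
contact_force: [-6.2, -1.5, 11.1]
opening: 0.661
finger_force: 44.6
```

```bash
python3 -m inch '[[0,0,-0.001,0,0,0,0.85],[0,0,-0.001,0,0,0,0.85],[0,0,-0.001,0,0,0,0.85],[0,0,-0.02,0,0,0,0.85],[0,0,-0.06,0,0,0,0.85],[0,0,-0.11,0,0,0,0.85],[0,0,-0.15,0,0,0,0.85],[0,0,-0.15,0,0,0,0.85]]'
python3 -m inch '[[-0.306,0.061,0,0,0,0,0.85],[-0.306,0.061,0,0,0,0,0.85],[-0.306,0.061,0,0,0,0,0.85],[-0.306,0.061,0,0,0,0,0.85],[-0.306,0.061,0,0,0,0,0.85],[-0.306,0.061,0,0,0,0,0.85],[-0.306,0.061,0,0,0,0,0.85],[-0.306,0.061,0,0,0,0,0.85]]'
python3 look.py w4 bottle block
python3 - <<'E'
from h import *
r=ctrl.read_camera("top")
for t in ["bottle","can"]:print(t,ctrl.mark_of("top",t)[:1])
r=dict(np.load("pics/w4.npz"));hsv=cv2.cvtColor(r["pixels"],cv2.COLOR_RGB2HSV)
g=cv2.inRange(hsv,(50,80,20),(90,255,160))
n,l,s,c=cv2.connectedComponentsWithStats(g)
for i in range(1,n):
    if s[i,4]>150:
        v,u=np.nonzero(l==i);w=world(r,np.c_[u,v],.010);print(s[i],w.min(0),w.max(0))
E
```

```text
time: 11.48
eef_pos: [0.4724, 0.173, 0.193]
tcp_rot: [0.687, 0.727, 0.003, 0.003]
contact_force: [-0.1, 0.2, 0.4]
opening: 0.851
finger_force: 0.0
time: 12.48
eef_pos: [0.5473, -0.1279, 0.1879]
tcp_rot: [0.686, 0.727, -0.0, -0.001]
contact_force: [-0.6, 0.1, -0.3]
opening: 0.848
finger_force: 0.0
bottle [([0.5484, -0.1297, 0.0101], 0.83)] 
block [([0.6104, -0.1591, 0.0097], 0.72)] (array([ 608.6, -156.9]), array([76.7, 64.6]), 1.41, 0.57)
bottle [{'position': [0.4839, 0.3722, 0.0157], 'conf': 0.61}]
can [{'position': [0.4703, 0.1728, 0.0103], 'conf': 0.85}]
[ 295   77   57   61 2749] [ 0.51793494 -0.07609614  0.01      ] [ 0.57769586 -0.01575932  0.01      ]
[ 290  158  124  109 3829] [ 0.51514126 -0.23534087  0.01      ] [ 0.65928805 -0.09892503  0.01      ]
```

View pics/w4.png

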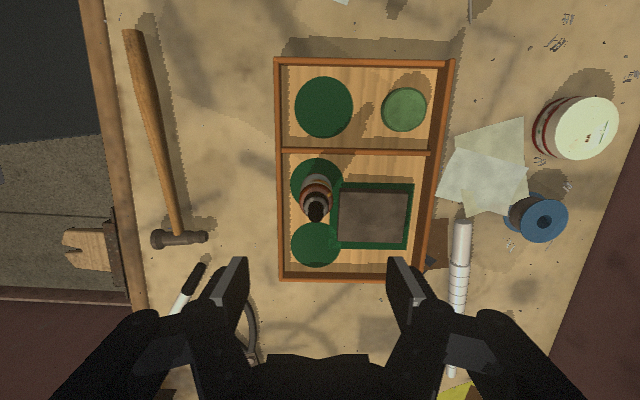

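w4: bottle at (316,190) between the open jaws and standing free of the block (374,217). The full can pad shows at (315,245) and the jar pad at (323,107). Next is the bottle pick.

```bash
python3 -m inch '[[-0.002,0,0.05,0,0,0,0.85],[-0.002,0,0.1,0,0,0,0.85],[-0.002,0,0.13,0,0,0,0.85],[-0.002,0,0.141,0,0,0,0.85],[-0.002,0,0.141,0,0,0,0.85]]' 30
python3 -m inch '[[0,0,0,0,0,0,0],[0,0,0,0,0,0,0],[0,0,0,0,0,0,0],[0,0,0,0,0,0,0],[0,0,0,0,0,0,0],[0,0,0,0,0,0,0],[0,0,0,0,0,0,0],[0,0,0,0,0,0,0]]' 30
python3 -m inch '[[0,0,-0.02,0,0,0,0],[0,0,-0.06,0,0,0,0],[0,0,-0.11,0,0,0,0],[0,0,-0.13,0,0,0,0],[0,0,-0.13,0,0,0,0],[0,0,-0.13,0,0,0,0]]'
```

```text
time: 13.45
eef_pos: [0.5481, -0.1314, 0.0478]
tcp_rot: [0.687, 0.727, -0.0, -0.0]
contact_force: [-0.3, -0.6, 0.3]
opening: 0.849
finger_force: 0.0
time: 14.45
eef_pos: [0.5487, -0.132, 0.0495]
tcp_rot: [0.687, 0.727, 0.0, 0.001]
contact_force: [-2.8, -0.5, 6.1]
opening: 0.366
finger_force: 29.4
time: 15.2
eef_pos: [0.5467, -0.1309, 0.1755]
tcp_rot: [0.687, 0.727, -0.001, -0.002]
contact_force: [0.0, -0.5, -1.3]
opening: 0.365
finger_force: 29.9
```

```bash
python3 -m inch '[[0.05,0.005,0,0,0,0,0],[0.1,0.01,0,0,0,0,0],[0.16,0.016,0,0,0,0,0],[0.22,0.022,0,0,0,0,0],[0.27,0.027,0,0,0,0,0],[0.3,0.03,0,0,0,0,0],[0.306,0.031,0,0,0,0,0],[0.306,0.031,0,0,0,0,0],[0.306,0.031,0,0,0,0,0]]'
python3 -m inch '[[0,0,0.05,0,0,0,0],[0,0,0.1,0,0,0,0],[0,0,0.12,0,0,0,0],[0,0,0.127,0,0,0,0],[0,0,0.127,0,0,0,0],[0,0,0.129,0,0,0,0],[0,0,0.130,0,0,0,0],[0,0,0.131,0,0,0,0],[0,0,0.131,0,0,0,0]]'
python3 -m inch '[[0,0,0.001,0,0,0,0],[0,0,0.002,0,0,0,0],[0,0,0.002,0,0,0,0]]'
```

```text
time: 16.32
eef_pos: [0.5617, 0.1745, 0.177]
tcp_rot: [0.688, 0.726, -0.001, -0.0]
contact_force: [-1.0, 0.4, -1.0]
opening: 0.367
finger_force: 29.9
time: 17.45
eef_pos: [0.5623, 0.1759, 0.0476]
tcp_rot: [0.687, 0.727, 0.0, 0.0]
contact_force: [-0.4, -0.2, 1.9]
opening: 0.368
finger_force: 30.1
time: 17.82
eef_pos: [0.5625, 0.176, 0.0474]
tcp_rot: [0.687, 0.727, 0.0, 0.0]
contact_force: [-4.1, -0.4, 11.6]
opening: 0.363
finger_force: 31.3
```

```bash
python3 -m inch '[[0,0,-0.001,0,0,0,0.6],[0,0,-0.001,0,0,0,0.6],[0,0,-0.001,0,0,0,0.6],[0,0,-0.02,0,0,0,0.6],[0,0,-0.07,0,0,0,0.6],[0,0,-0.13,0,0,0,0.6],[0,0,-0.13,0,0,0,0.6]]'
python3 -m inch '[[0.1995,-0.066,0,0,0,0,0.85],[0.1995,-0.066,0,0,0,0,0.85],[0.1995,-0.066,0,0,0,0,0.85],[0.1995,-0.066,0,0,0,0,0.85],[0.1995,-0.066,0,0,0,0,0.85],[0.1995,-0.066,0,0,0,0,0.85]]'
python3 look.py w5 jar
python3 - <<'E'
from h import *
r=ctrl.read_camera("side");cv2.imwrite("pics/s2.png",r["pixels"][130:370,200:450,::-1].repeat(2,0).repeat(2,1))
for t in ["can","bottle","jar"]:print(t,ctrl.mark_of("side",t)[:1])
E
```

```text
time: 18.7
eef_pos: [0.5662, 0.1764, 0.1835]
tcp_rot: [0.687, 0.727, 0.006, 0.005]
contact_force: [-0.4, -0.7, -0.5]
opening: 0.603
finger_force: 0.0
time: 19.45
eef_pos: [0.4849, 0.3706, 0.1747]
tcp_rot: [0.687, 0.727, -0.0, 0.0]
contact_force: [-0.2, -0.1, -0.7]
opening: 0.846
finger_force: 0.0
jar [([0.4881, 0.3727, 0.0142], 0.59)] 
can [{'position': [0.4701, 0.165, 0.0132], 'conf': 0.92}]
bottle [{'position': [0.5605, 0.1786, 0.0075], 'conf': 0.73}]
jar [{'position': [0.4851, 0.3729, 0.01], 'conf': 0.86}]
```

View pics/s2.png

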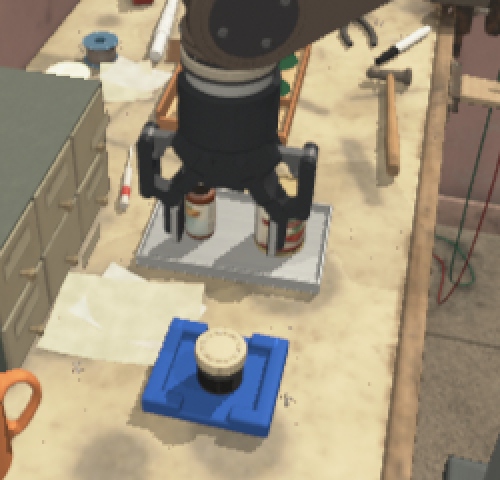

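s2: can and bottle both stand upright on the tray, and the jar (220,360 in the crop) is under the gripper. Picking the jar.

```bash
python3 -m inch '[[0.0015,0.001,0.06,0,0,0,0.85],[0.0015,0.001,0.11,0,0,0,0.85],[0.0015,0.001,0.14,0,0,0,0.85],[0.0015,0.001,0.147,0,0,0,0.85],[0.0015,0.001,0.147,0,0,0,0.85]]' 30
python3 -m inch '[[0,0,0,0,0,0,0],[0,0,0,0,0,0,0],[0,0,0,0,0,0,0],[0,0,0,0,0,0,0],[0,0,0,0,0,0,0],[0,0,0,0,0,0,0],[0,0,0,0,0,0,0]]' 30
python3 -m inch '[[0,0,-0.02,0,0,0,0],[0,0,-0.06,0,0,0,0],[0,0,-0.11,0,0,0,0],[0,0,-0.15,0,0,0,0],[0,0,-0.15,0,0,0,0],[0,0,-0.15,0,0,0,0]]'
```

```text
time: 20.38
eef_pos: [0.4863, 0.3728, 0.0284]
tcp_rot: [0.687, 0.727, 0.0, 0.0]
contact_force: [0.1, 0.8, 1.2]
opening: 0.85
finger_force: 0.0
time: 21.25
eef_pos: [0.4869, 0.3735, 0.0302]
tcp_rot: [0.687, 0.727, 0.002, 0.001]
contact_force: [-1.6, -0.5, 5.6]
opening: 0.529
finger_force: 30.8
time: 22.0
eef_pos: [0.485, 0.3724, 0.1772]
tcp_rot: [0.687, 0.727, -0.001, -0.0]
contact_force: [-0.0, -0.0, -1.7]
opening: 0.529
finger_force: 31.3
```

```bash
python3 -m inch '[[-0.05,0.005,0,0,0,0,0],[-0.1,0.01,0,0,0,0,0],[-0.16,0.015,0,0,0,0,0],[-0.22,0.02,0,0,0,0,0],[-0.28,0.026,0,0,0,0,0],[-0.34,0.031,0,0,0,0,0],[-0.39,0.036,0,0,0,0,0],[-0.421,0.039,0,0,0,0,0],[-0.421,0.039,0,0,0,0,0],[-0.421,0.039,0,0,0,0,0]]'
python3 -m inch '[[0,0,0.05,0,0,0,0],[0,0,0.1,0,0,0,0],[0,0,0.12,0,0,0,0],[0,0,0.13,0,0,0,0],[0,0,0.13,0,0,0,0],[0,0,0.13,0,0,0,0]]'
python3 look.py w6 jar
python3 - <<'E'
from h import *
r=ctrl.read_camera("side");cv2.imwrite("pics/s3.png",r["pixels"][110:240,250:400,::-1].repeat(4,0).repeat(4,1))
for t in ["jar"]:print(t,ctrl.mark_of("side",t)[:1])
r=dict(np.load("pics/w6.npz"));hsv=cv2.cvtColor(r["pixels"],cv2.COLOR_RGB2HSV)
g=cv2.inRange(hsv,(50,80,20),(90,255,160))
n,l,s,c=cv2.connectedComponentsWithStats(g)
for i in range(1,n):
    if s[i,4]>150:
        v,u=np.nonzero(l==i);w=world(r,np.c_[u,v],.010);print(s[i],w.min(0),w.max(0))
E
```

```text
time: 23.25
eef_pos: [0.5471, -0.0447, 0.176]
tcp_rot: [0.687, 0.727, -0.001, -0.002]
contact_force: [-0.2, -0.1, -1.3]
opening: 0.531
finger_force: 31.3
time: 24.0
eef_pos: [0.5493, -0.0453, 0.0492]
tcp_rot: [0.687, 0.727, 0.001, 0.001]
contact_force: [-0.6, -0.8, -1.8]
opening: 0.525
finger_force: 31.3
jar [([0.5503, -0.045, 0.0341], 0.92)] 
jar [{'position': [0.5505, -0.0461, 0.0352], 'conf': 0.64}]
[ 272  191   89   63 2236] [ 0.51762933 -0.06259718  0.01      ] [ 0.57846369 -0.01562461  0.01      ]
[ 268  312  104   47 2379] [ 0.51514419 -0.15600803  0.01      ] [ 0.59572734 -0.11278922  0.01      ]
```

View pics/s3.png

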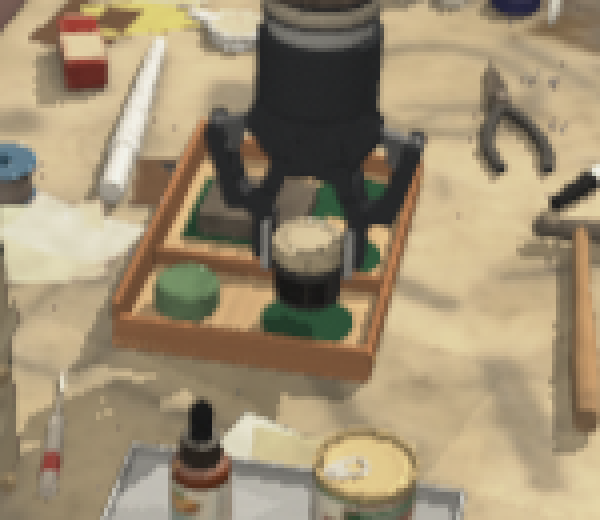

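s3: the jar is upright over its pad. Lowering it.

```bash
python3 -m inch '[[0,0,0.01,0,0,0,0],[0,0,0.016,0,0,0,0],[0,0,0.019,0,0,0,0],[0,0,0.02,0,0,0,0],[0,0,0.021,0,0,0,0],[0,0,0.021,0,0,0,0]]'
python3 -m inch '[[0,0,0.001,0,0,0,0],[0,0,0.0015,0,0,0,0],[0,0,0.0015,0,0,0,0]]'
```

```text
time: 24.95
eef_pos: [0.5476, -0.0453, 0.0283]
tcp_rot: [0.687, 0.727, -0.001, -0.001]
contact_force: [-6.6, 1.2, 10.4]
opening: 0.525
finger_force: 32.0
time: 25.32
eef_pos: [0.5476, -0.0454, 0.0282]
tcp_rot: [0.687, 0.727, -0.001, -0.002]
contact_force: [-10.6, 0.5, 18.0]
opening: 0.529
finger_force: 32.6
```

```bash
python3 -m inch '[[0,0,-0.0015,0,0,0,0.65],[0,0,-0.0015,0,0,0,0.65],[0,0,-0.0015,0,0,0,0.65],[0,0,-0.02,0,0,0,0.65],[0,0,-0.07,0,0,0,0.8],[0,0,-0.13,0,0,0,0.8],[0,0,-0.15,0,0,0,0.8],[0,0,-0.15,0,0,0,0.8]]'
python3 look.py w6b jar
python3 -m inch '[[-0.117,0.0557,0,0,0,0.034,0.8],[-0.117,0.0557,0,0,0,0.034,0.8],[-0.117,0.0557,0,0,0,0.034,0.8],[-0.117,0.0557,0,0,0,0.034,0.8],[-0.117,0.0557,0,0,0,0.034,0.8]]'
python3 look.py w7 jar block
python3 - <<'E'
from h import *
r=ctrl.read_camera("top")
print(rect("top","block",r,.028))
r=dict(np.load("pics/w7.npz"))
m=ctrl.masks_of("wrist","block")[0]["region"];m=m.astype(np.uint8)
hsv=cv2.cvtColor(r["pixels"],cv2.COLOR_RGB2HSV)
g=cv2.inRange(hsv,(50,80,20),(90,255,160))
n,l,s,c=cv2.connectedComponentsWithStats(g)
for i in range(1,n):
    if s[i,4]>150:
        v,u=np.nonzero(l==i);w=world(r,np.c_[u,v],.010);print(s[i],w.min(0),w.max(0))
E
```

```text
time: 26.32
eef_pos: [0.5499, -0.0458, 0.1789]
tcp_rot: [0.687, 0.727, 0.002, 0.003]
contact_force: [-0.5, -0.6, -0.5]
opening: 0.8
finger_force: 0.0
jar [([0.5463, -0.0458, 0.0113], 0.7)] 
time: 27.05
eef_pos: [0.6094, -0.1576, 0.1742]
tcp_rot: [0.699, 0.715, -0.0, -0.001]
contact_force: [-1.0, -0.2, 0.0]
opening: 0.803
finger_force: 0.0
jar [([0.5476, -0.0449, 0.0115], 0.81)] 
block [([0.6097, -0.1615, 0.0102], 0.66)] (array([ 609.5, -158.1]), array([75. , 63.3]), 0.77, 0.56)
(array([ 627.6, -133.1]), array([23.7, 48.8]), 60.09, 0.49)
[237  39  52  68 707] [ 0.52610742 -0.07557242  0.01      ] [ 0.57723051 -0.01563154  0.01      ]
[ 230  130  134  120 5801] [ 0.514662   -0.23549498  0.01      ] [ 0.65866318 -0.09890193  0.01      ]
```

View pics/w7.png

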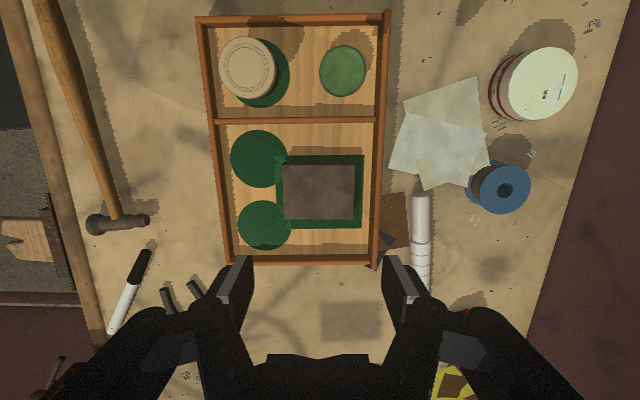

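The block looks longer along x than the description implies, and the jaw direction depends on this, so I'll zoom in to check.

Run:
```python
from h import *
r=dict(np.load("pics/w7.npz"));p=r["pixels"][110:270,200:400,::-1]
cv2.imwrite("pics/w7c.png",cv2.convertScaleAbs(cv2.resize(p,None,fx=4,fy=3.75,interpolation=cv2.INTER_CUBIC),alpha=1.6,beta=20))
```

```text
(no output)
```

View pics/w7c.png

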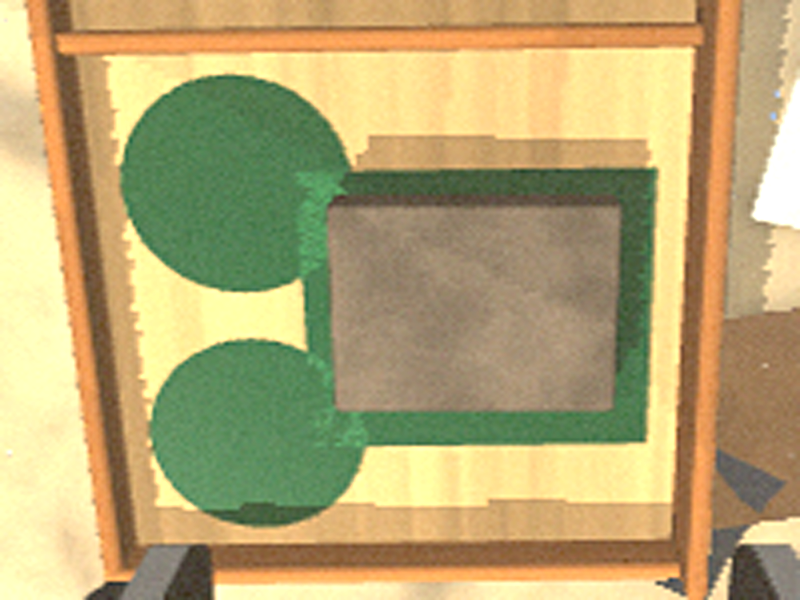

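The crop settles it: the block's top face spans crop px (329,205) to (612,410), with its long side along world x. The jaws therefore have to close along y, so I'll compute the centre from the corners.

Run:
```python
from h import *
r=dict(np.load("pics/w7.npz"))
c=np.array([(329,207),(621,205),(612,410),(337,410)],float)/[4,3.75]+[200,110]
w=world(r,c,.028)[:,:2];print(w.round(4),w.mean(0))
for a,b in((0,1),(1,2),(2,3),(3,0)):d=w[b]-w[a];print(np.linalg.norm(d),np.degrees(np.arctan2(d[1],d[0])))
print(ctrl.get_state()["eef_pos"],tool([0,1,0]))
```

```text
[[ 0.5724 -0.1316]
 [ 0.6461 -0.1293]
 [ 0.6475 -0.1884]
 [ 0.5737 -0.1902]] [ 0.60993646 -0.15986452]
0.07369678658174136 1.795903616258931
0.05908047408564428 -88.61257272252915
0.07382879569789524 -178.59797980323413
0.058574031990805936 91.25646921652555
[ 0.61037693 -0.15853429  0.17562859] [ 9.99742339e-01  2.26987882e-02 -1.41693876e-04]
```

```bash
python3 -m inch '[[-0.0015,-0.0005,0,0,0,-1.573,0.9],[-0.0015,-0.0005,0,0,0,-1.573,0.9],[-0.0015,-0.0005,0,0,0,-1.573,0.9],[-0.0015,-0.0005,0,0,0,-1.573,0.9],[-0.0015,-0.0005,0,0,0,-1.573,0.9],[-0.0015,-0.0005,0,0,0,-1.573,0.9],[-0.0015,-0.0005,0,0,0,-1.573,0.9],[-0.0015,-0.0005,0,0,0,-1.573,0.9],[-0.0015,-0.0005,0,0,0,-1.573,0.9],[-0.0015,-0.0005,0,0,0,-1.573,0.9]]'
python3 -m inch '[[0,0,0.05,0,0,0,0.9],[0,0,0.1,0,0,0,0.9],[0,0,0.13,0,0,0,0.9],[0,0,0.13,0,0,0,0.9]]'
python3 look.py w8 block
python3 - <<'E'
from h import *
r=ctrl.read_camera("side");cv2.imwrite("pics/s4.png",r["pixels"][110:240,250:400,::-1].repeat(4,0).repeat(4,1))
E
```

```text
time: 28.65
eef_pos: [0.6099, -0.1605, 0.1755]
tcp_rot: [-0.012, 1.0, -0.0, 0.0]
contact_force: [-0.4, -0.2, 0.7]
opening: 0.9
finger_force: 0.0
time: 29.15
eef_pos: [0.6076, -0.1595, 0.0421]
tcp_rot: [-0.012, 1.0, 0.001, -0.003]
contact_force: [-0.4, 0.3, 0.1]
opening: 0.902
finger_force: 0.0
block [([0.6116, -0.1605, 0.0099], 0.67)] (array([ 607.1, -159.1]), array([78.9, 60.2]), 1.72, 0.8)
```

View pics/w8.png

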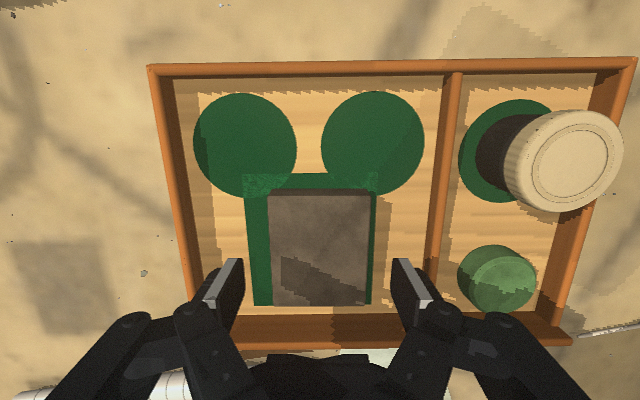

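w8: the jaws straddle the block (320,248) with margin on both sides, and both front pads (245,145) and (372,145) are fully visible. Going down slowly.

```bash
python3 -m inch '[[0,0,0.015,0,0,0,0.9],[0,0,0.025,0,0,0,0.9],[0,0,0.03,0,0,0,0.9],[0,0,0.033,0,0,0,0.9],[0,0,0.033,0,0,0,0.9]]'
python3 -m inch '[[0,0,0.001,0,0,0,0.9],[0,0,0.002,0,0,0,0.9],[0,0,0.003,0,0,0,0.9],[0,0,0.003,0,0,0,0.9]]'
python3 - <<'E'
from h import *
r=dict(np.load("pics/w8.npz"));hsv=cv2.cvtColor(r["pixels"],cv2.COLOR_RGB2HSV)
g=cv2.inRange(hsv,(50,80,20),(90,255,170))
for x0,x1 in((185,300),(318,430)):
    v,u=np.nonzero(g[85:172,x0:x1]);w=world(r,np.c_[u+x0,v+85],.010)[:,:2]
    print(w.min(0),w.max(0),"y mid",(w.min(0)+w.max(0))[1]/2,"x from front",w.min(0)[0]+.031)
v,u=np.nonzero(g[90:170,440:540]);print(u.min()+440,u.max()+440)
E
```

```text
time: 29.98
eef_pos: [0.6098, -0.1606, 0.0121]
tcp_rot: [-0.012, 1.0, 0.0, -0.0]
contact_force: [-0.9, -0.2, 0.3]
opening: 0.898
finger_force: 0.0
time: 30.48
eef_pos: [0.6099, -0.1605, 0.0093]
tcp_rot: [-0.012, 1.0, 0.0, -0.0]
contact_force: [-0.8, -0.3, -0.1]
opening: 0.902
finger_force: 0.0
[ 0.51768902 -0.23606014] [ 0.56321866 -0.17503437] y mid -0.2055472511694133 x from front 0.5486890182673443
[ 0.51480897 -0.15952861] [ 0.56141988 -0.09815439] y mid -0.12884149984131643 x from front 0.5458089714816761
458 539
```

```bash
python3 -m inch '[[0,0,0,0,0,0,0],[0,0,0,0,0,0,0],[0,0,0,0,0,0,0],[0,0,0,0,0,0,0],[0,0,0,0,0,0,0],[0,0,0,0,0,0,0]]' 80
python3 -m inch '[[0,0,-0.01,0,0,0,0],[0,0,-0.03,0,0,0,0],[0,0,-0.07,0,0,0,0],[0,0,-0.12,0,0,0,0],[0,0,-0.14,0,0,0,0],[0,0,-0.14,0,0,0,0],[0,0,-0.14,0,0,0,0]]'
python3 look.py w9 block
```

```text
time: 31.22
eef_pos: [0.6104, -0.1602, 0.0103]
tcp_rot: [-0.012, 1.0, 0.0, 0.0]
contact_force: [-0.2, 2.8, 4.8]
opening: 0.673
finger_force: 89.5
time: 32.1
eef_pos: [0.6082, -0.1599, 0.1465]
tcp_rot: [-0.012, 1.0, 0.001, -0.002]
contact_force: [-0.2, -0.5, -5.5]
opening: 0.683
finger_force: 88.4
block [([0.6102, -0.1621, 0.1455], 0.89)] (array([ 689.4, -158.3]), array([163.8, 124.3]), 1.38, 0.69)
```

View pics/w9.png

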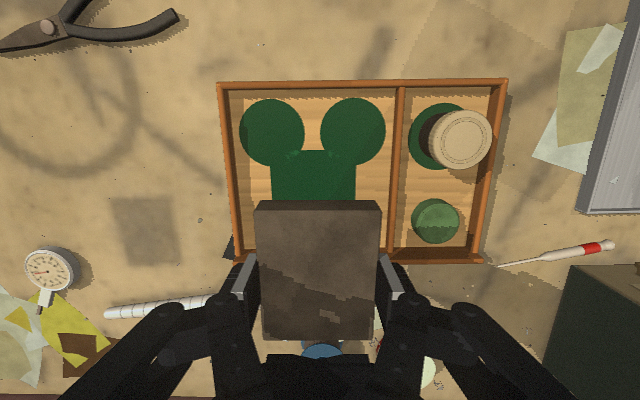

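w9: the block is held level and centred, and the pads below are clear. I'll carry it towards the base, stopping short to re-measure.

```bash
python3 -m inch '[[0.01,0.05,0,0,0,0,0],[0.02,0.1,0,0,0,0,0],[0.033,0.16,0,0,0,0,0],[0.046,0.22,0,0,0,0,0],[0.06,0.28,0,0,0,0,0],[0.07,0.33,0,0,0,0,0],[0.079,0.37,0,0,0,0,0],[0.08,0.38,0,0,0,0,0],[0.08,0.38,0,0,0,0,0],[0.08,0.38,0,0,0,0,0]]'
python3 look.py w10 base
python3 - <<'E'
from h import *
r=dict(np.load("pics/w10.npz"))
hsv=cv2.cvtColor(r["pixels"],cv2.COLOR_RGB2HSV);b=cv2.inRange(hsv,(105,150,40),(125,255,255))
n,l,s,c=cv2.connectedComponentsWithStats(b);i=1+s[1:,4].argmax();print(s[i])
v,u=np.nonzero(l==i);w=world(r,np.c_[u,v],.02)[:,:2];print(cv2.minAreaRect((w*1000).astype(np.float32)))
rt=ctrl.read_camera("top")
hsv=cv2.cvtColor(rt["pixels"],cv2.COLOR_RGB2HSV);b=cv2.inRange(hsv,(105,150,40),(125,255,255))
n,l,s,c=cv2.connectedComponentsWithStats(b);i=1+s[1:,4].argmax();print(s[i])
v,u=np.nonzero(l==i);w=world(rt,np.c_[u,v],.02)[:,:2];print(cv2.minAreaRect((w*1000).astype(np.float32)))
print(ctrl.get_state()["eef_pos"])
E
```

```text
time: 33.5
eef_pos: [0.521, 0.2163, 0.1489]
tcp_rot: [-0.012, 1.0, -0.0, -0.0]
contact_force: [-0.2, -0.2, -4.8]
opening: 0.678
finger_force: 88.7
base [([0.4927, 0.3643, -0.002], 0.81)] (array([488.9, 364.8]), array([118.6, 108.5]), 0.58, 0.59)
[  413   102   134   124 13501]
((488.31689453125, 364.57659912109375), (117.28137969970703, 107.56084442138672), 0.6068199276924133)
[193 198  24  41 609]
((488.28143310546875, 387.22381591796875), (113.22289276123047, 64.31979370117188), 1.918542504310608)
[0.52111904 0.21640227 0.14930717]
```

View pics/w10.png

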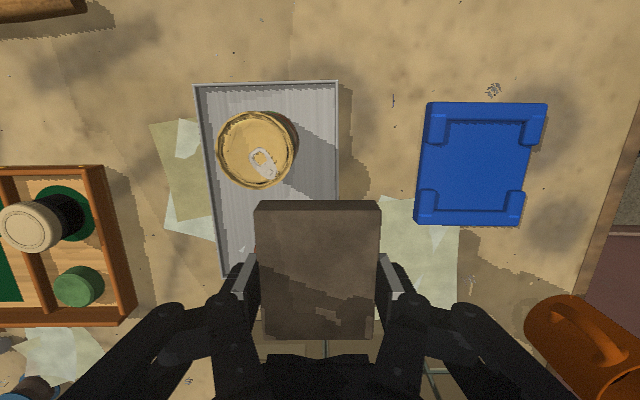

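w10: the recess is empty and the base's top corners are (427,102), (547,103), (523,226), (415,224), giving a centre near (0.488,0.367) and a yaw of 0.6°. Moving above it.

```bash
python3 -m inch '[[0.01,0.05,0,0,0,0.0135,0],[0.02,0.1,0,0,0,0.0135,0],[0.027,0.14,0,0,0,0.0135,0],[0.029,0.1515,0,0,0,0.0135,0],[0.029,0.1515,0,0,0,0.0135,0],[0.029,0.1515,0,0,0,0.0135,0]]'
python3 -m inch '[[0,0,0.05,0,0,0,0],[0,0,0.09,0,0,0,0],[0,0,0.11,0,0,0,0],[0,0,0.115,0,0,0,0],[0,0,0.115,0,0,0,0],[0,0,0.115,0,0,0,0]]'
python3 look.py w11 base
python3 - <<'E'
from h import *
r=ctrl.read_camera("side")
cv2.imwrite("pics/s5.png",r["pixels"][260:360,240:370,::-1].repeat(5,0).repeat(5,1))
E
```

```text
time: 34.45
eef_pos: [0.4885, 0.3669, 0.1491]
tcp_rot: [-0.005, 1.0, -0.0, -0.0]
contact_force: [-0.5, 0.2, -5.1]
opening: 0.674
finger_force: 88.9
time: 35.2
eef_pos: [0.4897, 0.3689, 0.0365]
tcp_rot: [-0.005, 1.0, 0.001, 0.002]
contact_force: [0.6, 0.4, -5.0]
opening: 0.676
finger_force: 88.8
base [] (array([486.8, 369.1]), array([121.1, 103.7]), 1.74, 0.68)
```

View pics/w11.png

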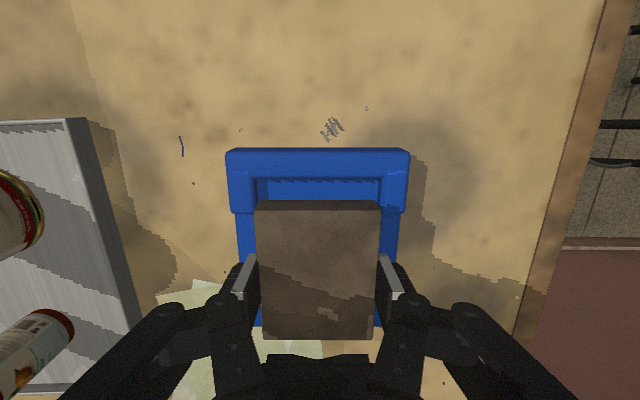

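w11: the block is centred over the recess, with block edges 256/380 against base edges 226/410. I've now opened 15 pictures, one over the limit of 14, so I'll view no more and work from numbers.

```bash
python3 -m inch '[[0,0,0.006,0,0,0,0],[0,0,0.012,0,0,0,0],[0,0,0.016,0,0,0,0],[0,0,0.018,0,0,0,0],[0,0,0.018,0,0,0,0]]'
python3 -m inch '[[0,0,0.001,0,0,0,0],[0,0,0.002,0,0,0,0],[0,0,0.003,0,0,0,0],[0,0,0.003,0,0,0,0]]'
python3 -m inch '[[0,0,0.0005,0,0,0,0],[0,0,0.001,0,0,0,0],[0,0,0.0015,0,0,0,0],[0,0,0.0015,0,0,0,0]]'
```

```text
time: 36.02
eef_pos: [0.488, 0.3681, 0.016]
tcp_rot: [-0.005, 1.0, -0.0, -0.0]
contact_force: [0.2, 0.0, -5.1]
opening: 0.681
finger_force: 88.9
time: 36.52
eef_pos: [0.488, 0.3681, 0.0132]
tcp_rot: [-0.005, 1.0, -0.0, -0.0]
contact_force: [0.1, -0.6, -6.0]
opening: 0.678
finger_force: 88.9
time: 37.02
eef_pos: [0.4881, 0.3682, 0.0123]
tcp_rot: [-0.005, 1.0, -0.0, -0.0]
contact_force: [-1.9, -1.6, -0.7]
opening: 0.675
finger_force: 89.4
```

```bash
python3 -m inch '[[0,0,0.0005,0,0,0,0],[0,0,0.0005,0,0,0,0.85],[0,0,0.0005,0,0,0,0.85],[0,0,0.0005,0,0,0,0.85],[0,0,-0.02,0,0,0,0.85],[0,0,-0.06,0,0,0,0.85],[0,0,-0.12,0,0,0,0.85],[0,0,-0.165,0,0,0,0.85],[0,0,-0.165,0,0,0,0.85]]'
python3 look.py w12 block base
python3 - <<'E'
from h import *
r=ctrl.read_camera("side")
for t in ["block","can","bottle","jar"]:print(t,[(np.round(d["position"],4),round(d["conf"],2)) for d in ctrl.mark_of("side",t)[:1]])
r=ctrl.read_camera("top")
for t in ["block","can","bottle","jar"]:print(t,[(np.round(d["position"],4),round(d["conf"],2)) for d in ctrl.mark_of("top",t)[:1]])
r=dict(np.load("pics/w12.npz"));print(pix(r,[[.488,.368,.03],[.4505,.338,.03],[.5255,.398,.03]]).round())
hsv=cv2.cvtColor(r["pixels"],cv2.COLOR_RGB2HSV)
b=cv2.inRange(hsv,(105,150,40),(125,255,255));v,u=np.nonzero(b);print("blue",cv2.minAreaRect((world(r,np.c_[u,v],.02)[:,:2]*1000).astype(np.float32)))
n,l,s,c=cv2.connectedComponentsWithStats(255-cv2.morphologyEx(b,cv2.MORPH_OPEN,np.ones((3,3))))
for i in range(1,n):
    if s[i,4]>300:print(s[i])
E
```

```text
time: 38.15
eef_pos: [0.4912, 0.3699, 0.1846]
tcp_rot: [-0.005, 1.0, 0.003, 0.006]
contact_force: [-0.2, 0.2, -0.4]
opening: 0.85
finger_force: 0.0
block [([0.4884, 0.3697, 0.0085], 0.64)] (array([486.9, 367.6]), array([78.1, 60.3]), 0.77, 0.7)
base [] (array([487.6, 368.4]), array([118.1, 103.8]), 0.57, 0.74)
block [(array([0.4881, 0.3687, 0.013 ]), 0.94)]
can [(array([0.4709, 0.1687, 0.0091]), 0.66)]
bottle []
jar []
block []
can [(array([0.4691, 0.1721, 0.0068]), 0.83)]
bottle [(array([0.5584, 0.1769, 0.0013]), 0.47)]
jar [(array([ 0.5451, -0.0445,  0.0111]), 0.83)]
[[315. 185.]
 [286. 150.]
 [342. 219.]]
blue ((487.59954833984375, 367.73828125), (118.0053939819336, 102.0564193725586), 0.5119417309761047)
[     0      0    640    400 246274]
[ 276  143   78   78 4286]
```

```bash
python3 -m inch '[[0.02,-0.195,0,0,0,1.527,0.85],[0.02,-0.195,0,0,0,1.527,0.85],[0.02,-0.195,0,0,0,1.527,0.85],[0.02,-0.195,0,0,0,1.527,0.85],[0.02,-0.195,0,0,0,1.527,0.85],[0.02,-0.195,0,0,0,1.527,0.85],[0.02,-0.195,0,0,0,1.527,0.85],[0.02,-0.195,0,0,0,1.527,0.85],[0.02,-0.195,0,0,0,1.527,0.85],[0.02,-0.195,0,0,0,1.527,0.85]]'
python3 -m inch '[[0,0,0,0,0,0,0.85]]'
python3 look.py w13 can bottle
python3 - <<'E'
from h import *
r=dict(np.load("pics/w13.npz"))
m=ctrl.masks_of("wrist","can")
for d in m[:1]:
    v,u=np.nonzero(d["region"]);print(d["conf"],u.min(),u.max(),v.min(),v.max())
    hsv=cv2.cvtColor(r["pixels"],cv2.COLOR_RGB2HSV)
    g=cv2.inRange(hsv,(15,60,90),(32,255,255))&(d["region"].astype(np.uint8)*255)
    v,u=np.nonzero(g);w=world(r,np.c_[u,v],.080)[:,:2];c,rad=cv2.minEnclosingCircle((w*1000).astype(np.float32));print("gold",c,rad,w.min(0),w.max(0))
a=[]
for i in range(4):
    r=ctrl.read_camera("top");a+= [d["position"] for d in ctrl.mark_of("top","can")[:1] if d["conf"]>.5]
    r=ctrl.read_camera("wrist");a+= [d["position"] for d in ctrl.mark_of("wrist","can")[:1] if d["conf"]>.5]
print(np.round(a,4));print(ctrl.get_state()["eef_pos"])
E
```

```text
time: 40.15
eef_pos: [0.4702, 0.1729, 0.1769]
tcp_rot: [0.687, 0.727, 0.0, 0.0]
contact_force: [0.1, -0.3, 1.0]
opening: 0.852
finger_force: 0.0
time: 40.28
eef_pos: [0.4702, 0.173, 0.1769]
tcp_rot: [0.687, 0.727, 0.0, 0.0]
contact_force: [-0.8, 0.6, -0.4]
opening: 0.856
finger_force: 0.0
can [([0.47, 0.1681, 0.0078], 0.91)] 
bottle [([0.559, 0.1807, 0.0087], 0.98)] 
0.63 286 349 164 240
gold (469.1863708496094, 174.2866668701172) 34.75960922241211 [0.44207225 0.13970699] [0.49808299 0.20899765]
[[0.4713 0.1697 0.0095]
 [0.472  0.1685 0.0103]
 [0.4724 0.1713 0.0086]
 [0.4708 0.1713 0.0103]]
[0.47016848 0.17294637 0.17684489]
```

```bash
python3 -m inch '[[-0.003,0,0.05,0,0,0,0.85],[-0.003,0,0.1,0,0,0,0.85],[-0.003,0,0.128,0,0,0,0.85],[-0.003,0,0.1365,0,0,0,0.85],[-0.003,0,0.1365,0,0,0,0.85]]' 40
python3 -m inch '[[0,0,0,0,0,0,0],[0,0,0,0,0,0,0],[0,0,0,0,0,0,0],[0,0,0,0,0,0,0],[0,0,0,0,0,0,0],[0,0,0,0,0,0,0]]' 40
python3 -m inch '[[0,0,-0.02,0,0,0,0],[0,0,-0.06,0,0,0,0],[0,0,-0.11,0,0,0,0],[0,0,-0.15,0,0,0,0],[0,0,-0.15,0,0,0,0],[0,0,-0.15,0,0,0,0]]'
```

```text
time: 41.9
eef_pos: [0.4706, 0.17, 0.0406]
tcp_rot: [0.688, 0.726, 0.0, 0.0]
contact_force: [-0.3, -0.3, 0.8]
opening: 0.847
finger_force: 0.0
time: 42.65
eef_pos: [0.4718, 0.1702, 0.0422]
tcp_rot: [0.688, 0.726, 0.001, 0.001]
contact_force: [0.4, -0.2, 6.4]
opening: 0.661
finger_force: 43.5
time: 43.4
eef_pos: [0.4692, 0.1698, 0.1886]
tcp_rot: [0.688, 0.726, -0.001, -0.001]
contact_force: [0.4, -0.3, -2.3]
opening: 0.659
finger_force: 43.3
```

```bash
cat > padfit.py <<'E'
from h import *
from scipy.optimize import least_squares
def fit(f,guess):
    r=dict(np.load(f"pics/{f}.npz"));hsv=cv2.cvtColor(r["pixels"],cv2.COLOR_RGB2HSV)
    g=cv2.inRange(hsv,(50,80,15),(92,255,190));cs,_=cv2.findContours(g,cv2.RETR_LIST,cv2.CHAIN_APPROX_NONE)
    w=np.vstack([world(r,c[:,0,:],.010)[:,:2] for c in cs if len(c)>40])
    d=w-guess;n=np.linalg.norm(d,axis=1);k=(abs(n-.031)<.005)&(d[:,0]<.012)
    s=least_squares(lambda p:np.linalg.norm(w[k]-p[:2],axis=1)-p[2],[*guess,.031],loss="soft_l1",f_scale=.0007)
    return s.x.round(4),k.sum()
if __name__=="__main__":
  for f in ["w4","w7","w8","w9"]:
    print(f,"can",fit(f,np.array([.547,-.2053])),"bottle",fit(f,np.array([.5458,-.129])))
E
python3 padfit.py; python3 -c "
from plant import ctrl;s=ctrl.get_state();print(s['eef_pos'])"
```

```text
w4 can (array([ 0.5481, -0.2054,  0.0297]), np.int64(85)) bottle (array([ 0.5456, -0.1291,  0.0299]), np.int64(73))
w7 can (array([ 0.5482, -0.2055,  0.03  ]), np.int64(92)) bottle (array([ 0.5455, -0.1293,  0.0302]), np.int64(103))
w8 can (array([ 0.5483, -0.2054,  0.0304]), np.int64(188)) bottle (array([ 0.5455, -0.1289,  0.0305]), np.int64(194))
w9 can (array([ 0.548 , -0.2053,  0.0299]), np.int64(122)) bottle (array([ 0.5453, -0.1291,  0.03  ]), np.int64(122))
[0.46917427 0.16976753 0.18858675]
```

```bash
python3 -m inch '[[-0.05,0.008,0,0,0,0,0],[-0.1,0.015,0,0,0,0,0],[-0.16,0.024,0,0,0,0,0],[-0.22,0.033,0,0,0,0,0],[-0.28,0.042,0,0,0,0,0],[-0.34,0.051,0,0,0,0,0],[-0.37,0.056,0,0,0,0,0],[-0.379,0.0573,0,0,0,0,0],[-0.379,0.0573,0,0,0,0,0],[-0.379,0.0573,0,0,0,0,0]]'
python3 -m inch '[[0,0,0.05,0,0,0,0],[0,0,0.1,0,0,0,0],[0,0,0.12,0,0,0,0],[0,0,0.13,0,0,0,0],[0,0,0.13,0,0,0,0],[0,0,0.13,0,0,0,0]]'
python3 - <<'E'
from h import *
a=[]
for c in ["top","wrist","side","wrist","top","side"]:
    r=ctrl.read_camera(c);a+= [[*d["position"],d["conf"]] for d in ctrl.mark_of(c,"can")[:1]]
print(np.round(a,4));print(ctrl.get_state()["eef_pos"])
E
```

```text
time: 44.65
eef_pos: [0.5477, -0.2038, 0.1893]
tcp_rot: [0.687, 0.727, -0.0, -0.001]
contact_force: [0.4, -0.3, -1.8]
opening: 0.663
finger_force: 43.3
time: 45.4
eef_pos: [0.5496, -0.2061, 0.0625]
tcp_rot: [0.688, 0.726, 0.0, 0.002]
contact_force: [-0.3, -0.3, -2.5]
opening: 0.656
finger_force: 43.3
[[ 0.5496 -0.2049  0.0316  0.94  ]
 [ 0.5474 -0.2055  0.0257  0.75  ]
 [ 0.5496 -0.207   0.0297  0.61  ]]
[ 0.54816346 -0.2053604   0.06028238]
```

```bash
python3 -m inch '[[0,0,0.008,0,0,0,0],[0,0,0.013,0,0,0,0],[0,0,0.0155,0,0,0,0],[0,0,0.0165,0,0,0,0],[0,0,0.0175,0,0,0,0],[0,0,0.0175,0,0,0,0]]'
python3 -m inch '[[0,0,0.0005,0,0,0,0],[0,0,0.001,0,0,0,0],[0,0,0.001,0,0,0,0]]'
```

```text
time: 46.75
eef_pos: [0.5477, -0.2052, 0.0443]
tcp_rot: [0.687, 0.726, -0.0, -0.001]
contact_force: [-6.5, 2.0, 8.8]
opening: 0.659
finger_force: 44.3
time: 47.12
eef_pos: [0.5478, -0.2052, 0.0443]
tcp_rot: [0.687, 0.726, -0.001, -0.001]
contact_force: [-7.4, 3.9, 13.6]
opening: 0.661
finger_force: 44.5
```

```bash
python3 -m inch '[[0,0,-0.001,0,0,0,0.85],[0,0,-0.001,0,0,0,0.85],[0,0,-0.001,0,0,0,0.85],[0,0,-0.02,0,0,0,0.85],[0,0,-0.06,0,0,0,0.85],[0,0,-0.11,0,0,0,0.85],[0,0,-0.15,0,0,0,0.85],[0,0,-0.15,0,0,0,0.85]]'
python3 -m inch '[[0.3815,0.035,0,0,0,0,0.75],[0.3815,0.035,0,0,0,0,0.75],[0.3815,0.035,0,0,0,0,0.75],[0.3815,0.035,0,0,0,0,0.75],[0.3815,0.035,0,0,0,0,0.75],[0.3815,0.035,0,0,0,0,0.75],[0.3815,0.035,0,0,0,0,0.75],[0.3815,0.035,0,0,0,0,0.75],[0.3815,0.035,0,0,0,0,0.75],[0.3815,0.035,0,0,0,0,0.75]]'
python3 - <<'E'
from h import *
for t in ["bottle","can"]:
    a=[]
    for c in ["top","wrist","side","wrist","top","side"]:
        r=ctrl.read_camera(c);a+= [[*d["position"],d["conf"]] for d in ctrl.mark_of(c,t)[:1]]
    print(t,np.round(a,4))
print(ctrl.get_state()["eef_pos"])
E
```

```text
time: 48.12
eef_pos: [0.5508, -0.2068, 0.1983]
tcp_rot: [0.688, 0.726, 0.001, 0.005]
contact_force: [0.2, -0.1, -0.5]
opening: 0.848
finger_force: 0.0
time: 49.38
eef_pos: [0.5625, 0.1759, 0.1917]
tcp_rot: [0.688, 0.725, -0.0, -0.0]
contact_force: [-1.1, 0.7, 0.0]
opening: 0.748
finger_force: 0.0
bottle [[0.5614 0.1769 0.0062 0.97  ]
 [0.5585 0.177  0.0082 0.71  ]
 [0.5606 0.1797 0.0086 0.68  ]
 [0.5588 0.1769 0.0087 0.62  ]]
can [[ 0.5481 -0.2059  0.0109  0.71  ]
 [ 0.547  -0.2086  0.0123  0.82  ]
 [ 0.5445 -0.2001  0.0099  0.57  ]
 [ 0.5456 -0.2074  0.0137  0.76  ]]
[0.56237312 0.17747171 0.19185383]
```

```bash
python3 -m inch '[[0,-0.001,0.05,0,0,0,0.75],[0,-0.001,0.1,0,0,0,0.75],[0,-0.001,0.135,0,0,0,0.75],[0,-0.001,0.144,0,0,0,0.75],[0,-0.001,0.144,0,0,0,0.75]]' 30
python3 -m inch '[[0,0,0,0,0,0,0],[0,0,0,0,0,0,0],[0,0,0,0,0,0,0],[0,0,0,0,0,0,0],[0,0,0,0,0,0,0],[0,0,0,0,0,0,0],[0,0,0,0,0,0,0],[0,0,0,0,0,0,0]]' 30
python3 -m inch '[[0,0,-0.02,0,0,0,0],[0,0,-0.06,0,0,0,0],[0,0,-0.11,0,0,0,0],[0,0,-0.13,0,0,0,0],[0,0,-0.13,0,0,0,0],[0,0,-0.13,0,0,0,0],[0,0,-0.13,0,0,0,0]]'
```

```text
time: 51.2
eef_pos: [0.5617, 0.1775, 0.0481]
tcp_rot: [0.688, 0.726, 0.0, 0.0]
contact_force: [0.4, -0.6, 0.1]
opening: 0.75
finger_force: 0.0
time: 52.2
eef_pos: [0.5625, 0.1776, 0.05]
tcp_rot: [0.688, 0.726, 0.001, 0.001]
contact_force: [-2.7, -0.7, 6.6]
opening: 0.364
finger_force: 29.4
time: 53.08
eef_pos: [0.56, 0.1772, 0.1751]
tcp_rot: [0.688, 0.726, -0.002, -0.001]
contact_force: [1.3, -0.7, -0.9]
opening: 0.366
finger_force: 29.9
```

```bash
python3 -m inch '[[-0.05,-0.005,0,0,0,0,0],[-0.1,-0.01,0,0,0,0,0],[-0.16,-0.017,0,0,0,0,0],[-0.22,-0.023,0,0,0,0,0],[-0.27,-0.029,0,0,0,0,0],[-0.3,-0.032,0,0,0,0,0],[-0.3055,-0.0325,0,0,0,0,0],[-0.3055,-0.0325,0,0,0,0,0],[-0.3055,-0.0325,0,0,0,0,0]]'
python3 -m inch '[[0,0,0.05,0,0,0,0],[0,0,0.09,0,0,0,0],[0,0,0.105,0,0,0,0],[0,0,0.11,0,0,0,0],[0,0,0.11,0,0,0,0],[0,0,0.11,0,0,0,0]]'
python3 - <<'E'
from h import *
for t in ["bottle"]:
    a=[]
    for c in ["top","wrist","side","wrist","top","side","wrist"]:
        r=ctrl.read_camera(c);a+= [[*d["position"],d["conf"]] for d in ctrl.mark_of(c,t)[:1]]
    print(t,np.round(a,4))
print(ctrl.get_state()["eef_pos"])
E
```

```text
time: 54.2
eef_pos: [0.5454, -0.1281, 0.1773]
tcp_rot: [0.687, 0.727, -0.0, -0.001]
contact_force: [-0.2, 0.7, -0.8]
opening: 0.366
finger_force: 29.9
time: 54.95
eef_pos: [0.5468, -0.1299, 0.0697]
tcp_rot: [0.688, 0.726, 0.001, 0.002]
contact_force: [1.2, 0.3, -1.1]
opening: 0.365
finger_force: 29.9
bottle [[ 5.878e-01 -1.217e-01  6.000e-04  5.000e-01]
 [ 5.464e-01 -1.298e-01  2.870e-02  8.500e-01]
 [ 5.422e-01 -1.290e-01  2.900e-02  6.500e-01]
 [ 5.432e-01 -1.282e-01  2.910e-02  8.500e-01]
 [ 5.410e-01 -1.282e-01  2.620e-02  6.500e-01]
 [ 5.412e-01 -1.272e-01  2.520e-02  7.600e-01]]
[ 0.54553197 -0.12940861  0.06778256]
```

```bash
python3 -m inch '[[0,0.001,0.008,0,0,0,0],[0,0.001,0.013,0,0,0,0],[0,0.001,0.0155,0,0,0,0],[0,0.001,0.0165,0,0,0,0],[0,0.001,0.0175,0,0,0,0],[0,0.001,0.0175,0,0,0,0]]'
python3 -m inch '[[0,0,0.0005,0,0,0,0],[0,0,0.001,0,0,0,0],[0,0,0.001,0,0,0,0]]'
```

```text
time: 56.4
eef_pos: [0.5463, -0.1296, 0.052]
tcp_rot: [0.687, 0.726, -0.001, -0.001]
contact_force: [-5.6, 0.7, 10.1]
opening: 0.367
finger_force: 31.4
time: 56.78
eef_pos: [0.5464, -0.1298, 0.052]
tcp_rot: [0.687, 0.726, -0.001, -0.001]
contact_force: [-7.0, 1.6, 14.1]
opening: 0.364
finger_force: 31.9
```

```bash
python3 -m inch '[[0,0,-0.001,0,0,0,0.6],[0,0,-0.001,0,0,0,0.6],[0,0,-0.001,0,0,0,0.6],[0,0,-0.02,0,0,0,0.6],[0,0,-0.07,0,0,0,0.6],[0,0,-0.13,0,0,0,0.6],[0,0,-0.18,0,0,0,0.6],[0,0,-0.18,0,0,0,0.6],[0,0,-0.18,0,0,0,0.6]]'
python3 look.py w20 can bottle jar
python3 - <<'E'
from h import *
from padfit import fit
print(fit("w20",np.array([.548,-.2053])),fit("w20",np.array([.5455,-.129])))
for t in ["bottle","can","jar","block"]:
    a=[]
    for c in ["top","wrist","side","wrist","top","side"]:
        r=ctrl.read_camera(c);a+= [[*d["position"],d["conf"]] for d in ctrl.mark_of(c,t)[:1]]
    print(t,np.round(a,4).tolist())
r=dict(np.load("pics/w20.npz"))
for t,z in (("can",.082),("bottle",.112),("jar",.055)):
    r=ctrl.read_camera("wrist")
    for d in ctrl.masks_of("wrist",t)[:1]:
        v,u=np.nonzero(d["region"]);print(t,round(d["conf"],2),u.min(),u.max(),v.min(),v.max())
P=np.array([[.5482,-.2054,.082],[.5482-.0285,-.2054,.082],[.5482+.0285,-.2054,.082],[.5482,-.2054-.0285,.082],[.5455,-.1291,.112],[.5455-.016,-.1291,.08],[.5455+.016,-.1291,.08],[.548,-.0457,.055],[.524,-.0457,.055],[.572,-.0457,.055]]);print(pix(r,P).round(1).tolist())
E
```

```text
time: 57.9
eef_pos: [0.5464, -0.1292, 0.2298]
tcp_rot: [0.688, 0.726, 0.0, 0.0]
contact_force: [-0.6, -0.2, -0.1]
opening: 0.6
finger_force: 0.0
can [([0.5495, -0.2043, 0.011], 0.92)] 
bottle [([0.546, -0.1273, 0.0114], 0.88)] 
jar [([0.5467, -0.0461, 0.0118], 0.84)] 
(array([ 0.5475, -0.2055,  0.0286]), np.int64(68)) (array([ 0.5442, -0.1289,  0.0286]), np.int64(61))
bottle [[0.5447, -0.0457, 0.0119, 0.38], [0.5418, -0.129, 0.0076, 0.79], [0.5413, -0.1314, 0.0113, 0.6], [0.5453, -0.1268, 0.0092, 0.63], [0.5408, -0.1327, 0.0081, 0.69]]
can [[0.5499, -0.2043, 0.011, 0.61], [0.5488, -0.2058, 0.0121, 0.85], [0.5496, -0.2041, 0.013, 0.7], [0.4904, 0.3697, -0.0003, 0.74], [0.5466, -0.2055, 0.013, 0.6]]
jar [[0.546, -0.0447, 0.0095, 0.56], [0.5493, -0.0448, 0.0126, 0.59], [0.5459, -0.047, 0.0104, 0.91], [0.5486, -0.046, 0.0137, 0.96], [0.5431, -0.0448, 0.0105, 0.56], [0.5473, -0.0437, 0.0112, 0.66]]
block [[0.4871, 0.3622, 0.0113, 0.91], [0.4871, 0.3688, 0.0125, 0.73], [0.5848, -0.1178, 0.0016, 0.47], [0.4891, 0.3655, 0.0102, 0.65], [0.4869, 0.368, 0.0091, 0.58]]
can 0.73 292 339 213 278
bottle 0.74 300 328 164 203
jar 0.83 300 345 82 129
[[315.6, 255.5], [290.3, 254.3], [340.9, 256.8], [314.3, 277.5], [316.9, 198.6], [301.7, 188.8], [332.1, 190.4], [323.7, 106.0], [300.7, 104.7], [346.8, 107.3]]
```

```bash
python3 -c "
from plant import ctrl
print(ctrl.sign_off())"
```

```text
the job is handed in; nothing more can be done
None
```

The job is handed in at about 58 s: by camera measurement the block lies in the base recess, the can and jar are centred on their pads, and the bottle is about 2 mm off the middle of its pad; I opened 15 pictures, one over the limit of 14.

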